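# Screw the lid onto a food flask without crossing the threads

## Task

Close the steel food flask: pick up its orange screw lid from the worktop, set it level on the neck and screw it clockwise all the way down until it sits home on the rim; it need not be tightened further. Start the thread gently with only a light push, letting the lid sink as it turns; if it catches or stops sinking while it still stands high, its threads are crossed: stop, take it back and start again, never forcing it. Let go at the end and leave the salt shaker, the spice jar and the soup spoon where they are.

Things in the scene. Friction and masses are not known exactly. Their poses are not given: they have to be found in the camera images.
- lid_mid (a point): centre of the orange screw lid, half-way up (9.25 mm above its underside). The lid is a round ribbed cap 62 mm wide and 18.5 mm high, lying flat on the worktop with its closed side up; z points up through the closed side. Grasp it round the skirt from above, fingertips 2 to 5 mm above the worktop
- lid: the same lid, about 70 g; origin at the centre of its underside. Inside: 5 mm thick closed side, skirt bore 57 mm, three lugs 8 mm long and 2.6 mm thick, 120 degrees apart, reaching in to a bore of 50 mm, their middle 3.8 mm above the underside. How the lugs stand to its x axis does not matter: the thread may begin at any turn
- flask_mouth (a point): middle of the flask's mouth if the flask stood upright: 168 mm above the worktop, on the foot's axis, z up. The flask may lean in its soft foot: the true mouth lies up to 2.5 mm to any side and follows a sideways push of 2 to 3 N. The lid's lugs first touch the thread 4 to 10 mm above home. Home, its closed side lies on the rim: lid centre 4.25 mm below this point
- flask_foot: grey rubber suction foot, 112 mm wide, 22 mm high, stuck fast to the worktop; origin under its centre, z up. It carries the steel flask (88 mm wide; neck 48 mm, bevelled lip). Neck: three like right-hand threads 54 mm wide, blunt starts near the rim 120 degrees apart at an unknown turn, sinking 18 mm a turn. Under a push of 3 N the lid turns with up to 0.12 Nm; 0.4 rad after it meets the rim it pulls tight
- salt_shaker: white salt shaker, 44 mm wide, 90 mm high, standing 8 to 12 cm from the flask's axis; origin under its centre, z up; not to be disturbed
- spice_jar: spice jar with a red cap, 45 mm wide, 106 mm high, standing 10 to 13 cm from the flask's axis; origin under its centre, z up; not to be disturbed
- soup_spoon: steel spoon, 188 x 39 x 16 mm, lying on the worktop 8 to 10 cm from the flask's axis; origin under its centre, x along its length; not to be disturbed

How it is judged:
By the outcome, as a careful person would: the job done as asked, in the order asked, and still so for the second after the job is handed in, with the robot touching nothing.
It also fails if it takes over 72 s, if anything falls off the work surface, if the arm or the gripper's body presses on something with over 40 N, if the wrist force passes 120 N, or if a joint passes its speed limit or range.

## Robot

A 7-joint arm with a two-finger parallel gripper is mounted at the origin on a cart in front of the work surface, level with it; the furniture and walls round the work are solid. World frame = base frame: x ahead of the robot, y to its left, z up, the work surface at z = 0. Lengths are in m, angles in rad, forces in N, time in s.
With the tool pointing down it reaches from about 0.425 to 0.95 m from the base axis. Payload 16.7 kg.
Tool frame: the origin (TCP) lies at the very end of the fingers, on their centre line; the grasp point (between the pads) lies 19 mm behind it; z points along the fingers, y is the line along which they close (so a half turn about z gives the same grasp; the last joint's range is limited). The gripper opens to 94 mm and grips with 3 to 60 N. Pads are 16 mm wide; open, the fingers measure 119 mm over their backs; the gripper's body (75 mm by 177 mm) begins 78 mm behind the grasp point.
Start: joints at [-1.5, 0.426, 0.074, 1.606, -0.034, 1.111, -0.067], TCP at [0.148, 0.659, 0.205] pointing down, gripper open.
Joint ranges: [-2.85, 2.85], [-0.5, 2.14], [-1.23, 1.37], [0.21, 2.46], [-1.02, 4.16], [0.16, 2.05], [-2.73, 2.73]. Speed limits (rad/s): [1.89, 1.89, 2.39, 2.39, 3.01, 3.01, 3.01].

## Interface

Orientations are given as [roll, pitch, yaw] about the fixed x, y, z axes, in that order (R = Rz(yaw) Ry(pitch) Rx(roll)).
In Python, from plant import ctrl, cams gives the robot as it stands.
- The arm moves only by the tool carry_out, never from a script. Its argument "series" is a list of rows, each an object with "travel": the shift along the tool's x, y, z in cm, a list of three; "turn": the turn, a rotation vector about the tool's x, y, z in degrees, a list of three; "grip": the closure, from -1 (fully open) to 1 (shut). In form: [{"travel": [dx, dy, dz], "turn": [wx, wy, wz], "grip": grip}, ...]. A call has 1 to 20 rows; each row is the pose to reach, as a shift and turn from the pose commanded when the call began, along the tool's axes at that moment; what a row does not reach only later rows make up. A row lasts 1/10 s, in which the tool goes at most 50 mm and 8.59 degrees, less where a joint would pass 70% of its speed; a pose out of reach is approached as far as the arm can. A call with a gripper value outside its range is refused whole. The fingers move at their own pace and stop on an object; "force" is the grip in N (left out, the last holds). Time passes only in rows, so rows that repeat a pose let the fingers close. It gives the time, the measured TCP pose, the force, the opening and the grip force at its end, in the units of the state.
- ctrl.read_state(): the state, without advancing time (a new reading comes with each control period).
- cams.snapshot(name): name is "side" or "top"; returns (picture, depth): 384x512x3 uint8, blue, green, red; 384x512 float32, m along the optical axis (not along the pixel's ray), 0 where there is no reading.
- cams.get_calibration(name): a dict with "fov_y" (degrees; the focal length in pixels is half the picture's height over the tangent of half this angle, whatever the lens; pixels are square), "cx", "cy" (the principal point, pixels), "R" (3x3) and "t" (3): a world point X has camera coordinates R X + t. Camera axes: x right, y down, z forward; pixel columns grow to the right and rows downward; lengths in m; the calibration is good to about 2 mm. A picture is of the moment at which its call begins. get_calibration takes no time and is no camera call.
- ctrl.close_job(): hands the job in; it is judged then, once.
The state is a dict: "clock": time; "q": joint angles; "qd": joint speeds; "tau": joint torques, N m; "tcp_pos": TCP position; "ee_rot": TCP orientation; "wrist_force": force on the tool from outside, world axes, zero at the start; "ft_torque": the same for the moment, N m; "gripper_width": opening from 0.0 (shut) to 1.0 (fully open); "grip_force": force on a finger pad.
Only numpy, scipy, OpenCV 4.12 (cv2) and the standard library are available. Lean on these libraries where they do the work, as an engineer would, in place of code of your own. Each camera call takes 0.05 s, during which the arm holds its last target. There are 200 camera calls.

## Working session

There is one attempt and no reset: what is moved stays moved. The work goes in short steps, Python scripts to look and compute and a tool call to move; the robot and the scene stay as the last step left them, time stands still between calls to the robot, and variables do not carry over. Pictures are saved under pics/ and viewed, at most 10 in all, crops included, and the job is handed in when it is done.

Besides the shell and the picture viewer there is one more tool, called after "Call:" by a JSON object that holds its "method" and its "body", one argument or row to a line. carry_out: Moves the arm, as the interface text tells. Its arguments: {"type":"object","properties":{"series":{"type":"array","items":{"type":"object","properties":{"travel":{"type":"array","items":{"type":"number"}},"turn":{"type":"array","items":{"type":"number"}},"grip":{"type":"number"}}}},"force":{"type":"number"}},"required":["series"]}

```bash
mkdir -p pics; ls; cat > h.py <<'E'
import numpy as np, cv2
from plant import ctrl, cams
def K(n):
    c=cams.get_calibration(n); f=192/np.tan(np.radians(c["fov_y"])/2)
    return f,c["cx"],c["cy"],np.array(c["R"]),np.array(c["t"])
def cloud(n,d):
    f,cx,cy,R,t=K(n); v,u=np.mgrid[:d.shape[0],:d.shape[1]]
    P=np.stack([(u-cx)/f*d,(v-cy)/f*d,d],-1)
    return (P-t)@R
def plane(n,uv,z):
    f,cx,cy,R,t=K(n); uv=np.atleast_2d(uv)
    r=np.c_[(uv[:,0]-cx)/f,(uv[:,1]-cy)/f,np.ones(len(uv))]@R
    o=-R.T@t
    return o+r*((z-o[2])/r[:,2])[:,None]
E
python3 - <<'E'
from h import *
for n in("side","top"):
    p,d=cams.snapshot(n); cv2.imwrite(f"pics/{n}0.png",p); np.savez(f"{n}0.npz",p=p,d=d)
    c=cams.get_calibration(n);print(n,c, -np.array(c["R"]).T@c["t"], (d==0).mean())
s=ctrl.read_state();print(s)
E
```

```text
pics
side {'fov_y': 55.11540317194, 'cx': 256.45260318352877, 'cy': 190.99337155268435, 'R': array([[-0.99864288,  0.04709329,  0.02223987],
       [ 0.00143248,  0.45170367, -0.89216688],
       [-0.05206091, -0.89092425, -0.45115812]]), 't': array([0.46374894, 0.00869513, 1.14726845])} [0.52283496 0.9963622  0.51504326] 0.0039825439453125
top {'fov_y': 48.62708731377306, 'cx': 252.38230327079387, 'cy': 192.08583745221503, 'R': array([[-0.0283594 , -0.99942905,  0.01836637],
       [-0.98258501,  0.02449657, -0.18419177],
       [ 0.18363669, -0.02327008, -0.98271871]]), 't': array([0.25138663, 0.50595198, 1.14621393])} [0.29378307 0.2655215  1.21498101] 0.0037994384765625
{'clock': 0.1, 'q': array([-1.49949841,  0.4266604 ,  0.07383915,  1.6065794 , -0.03408362,
        1.11080271, -0.06710421]), 'qd': array([ 1.93803464e-03,  3.31017455e-04,  1.25800263e-03, -1.09809596e-03,
        4.45639687e-04,  4.18656650e-05,  2.86843861e-03]), 'tau': array([ 8.36578896e-03, -9.37477326e+01,  3.67651530e+00, -4.55045557e+01,
       -4.87110985e-02,  1.67347788e-02,  5.63376119e-07]), 'tcp_pos': array([0.14776471, 0.65819696, 0.20483522]), 'ee_rot': array([-3.14040510e+00,  9.22940471e-05,  2.92077773e+00]), 'wrist_force': array([ 0.13739704,  1.03459631, -0.24921284]), 'ft_torque': array([-0.01669676, -0.00947325, -0.06276324]), 'grip_force': 0.0, 'gripper_width': 1.0004466556059253}
```

View pics/top0.png

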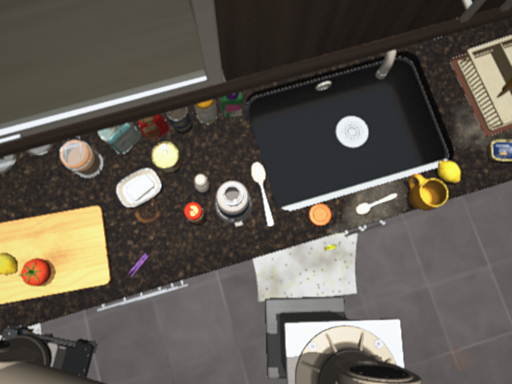

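View pics/side0.png

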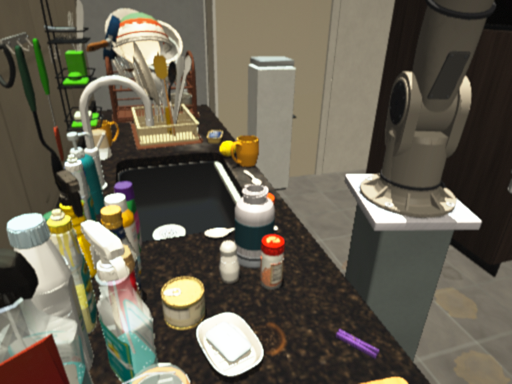

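The top view shows the lid at (320,214), the flask mouth at (232,196), the red-capped jar at (194,212), the salt shaker at (201,183) and the spoon at (262,193). The side view has the flask at (255,215), with the lid mostly hidden behind it.

```bash
python3 - <<'E'
from h import *
T=np.load("top0.npz");S=np.load("side0.npz")
C=cloud("top",T["d"]);hsv=cv2.cvtColor(T["p"],cv2.COLOR_BGR2HSV)
def blob(m,box):
    mm=np.zeros(m.shape,np.uint8);x0,y0,x1,y1=box;mm[y0:y1,x0:x1]=m[y0:y1,x0:x1]
    return mm
m=blob((hsv[...,1]>130)&(hsv[...,2]>90)&(hsv[...,0]<22),(300,195,342,235))>0
vu=np.argwhere(m);print("lid px",len(vu),vu.mean(0)[::-1],vu.min(0),vu.max(0))
c,(w,h),a=cv2.minAreaRect(vu[:,::-1].astype(np.float32));print(c,w,h)
P=C[m];print("z",np.percentile(P[:,2],[5,50,95]))
top=P[P[:,2]>np.percentile(P[:,2],50)-.004];print("lid cloud",top.mean(0),(top.min(0)+top.max(0))/2,top.max(0)-top.min(0))
print("ray",plane("top",vu.mean(0)[::-1],.0165), plane("top",c,.0165))
# flask
P=C[170:225,205:262].reshape(-1,3)
print("counter z",np.median(C[225:240,330:345,2]),np.median(C[150:165,210:230,2]), np.median(C[228:238,200:215,2]))
for lo,hi in((.155,.19),(.10,.155),(.005,.03)):
    q=P[(P[:,2]>lo)&(P[:,2]<hi)];print(lo,len(q),q.mean(0),(q.min(0)+q.max(0))/2,q.max(0)-q.min(0),np.median(q[:,2]))
for nm,b in(("salt",(192,172,212,195)),("spice",(183,200,206,224))):
    q=C[b[1]:b[3],b[0]:b[2]].reshape(-1,3);q=q[q[:,2]>.06];print(nm,len(q),q.mean(0),q[:,2].max())
q=cv2.resize(T["p"][165:240,170:350],None,fx=4.4,fy=4.4,interpolation=cv2.INTER_CUBIC)
s=cv2.resize(S["p"][170:280,205:305],None,fx=2.7,fy=2.7,interpolation=cv2.INTER_CUBIC)
o=np.zeros((600,800,3),np.uint8);o[:q.shape[0],:q.shape[1]]=q[:,:800];
o[330:330+270,:s.shape[1]]=s[:270]
cv2.imwrite("pics/crop.png",o)
CS=cloud("side",S["d"]);q=CS[175:270,230:280].reshape(-1,3)
for lo,hi in((.155,.19),(.10,.15)):
    r=q[(q[:,2]>lo)&(q[:,2]<hi)];print("side",lo,len(r),r.mean(0),r.min(0),r.max(0))
E
```

```text
lid px 402 [320.22139303 214.00995025] [203 309] [225 331]
(320.0, 214.0) 22.0 22.0
z [0.00093744 0.01848074 0.02269734]
lid cloud [0.4478748  0.04692072 0.02263776] [0.38623167 0.14171493 0.61474315] [0.1848972  0.24761315 1.20047574]
ray [[0.44935541 0.04558195 0.0165    ]] [[0.44940036 0.04621319 0.0165    ]]
counter z -0.0019666937888433776 0.0015390319774176247 0.0007067442391733514
0.155 221 [0.48588829 0.29317844 0.1657068 ] [0.48593937 0.29324234 0.16369448] [0.05439009 0.05312509 0.01718534] 0.16616031308437476
0.1 542 [0.47668642 0.29181529 0.13189057] [0.48547914 0.29238996 0.12748599] [0.08768935 0.08773813 0.05358956] 0.13410428161168064
0.005 548 [0.49292962 0.2840436  0.01316917] [0.50651899 0.29197048 0.01730024] [0.15861361 0.16431351 0.02456194] 0.012760176549498785
salt 137 [0.53924692 0.3783804  0.08327492] 0.09390756859230932
spice 270 [0.45059445 0.39455001 0.11120219] 1.214981013773029
side 0.155 290 [0.48567534 0.29922604 0.16257661] [0.45912288 0.27104359 0.15502192] [0.5127832  0.32419169 0.16914334]
side 0.1 1199 [0.48091909 0.33784186 0.12148335] [0.43993719 0.27405333 0.10000487] [0.52785456 0.42264359 0.1499487 ]
```

View pics/crop.png

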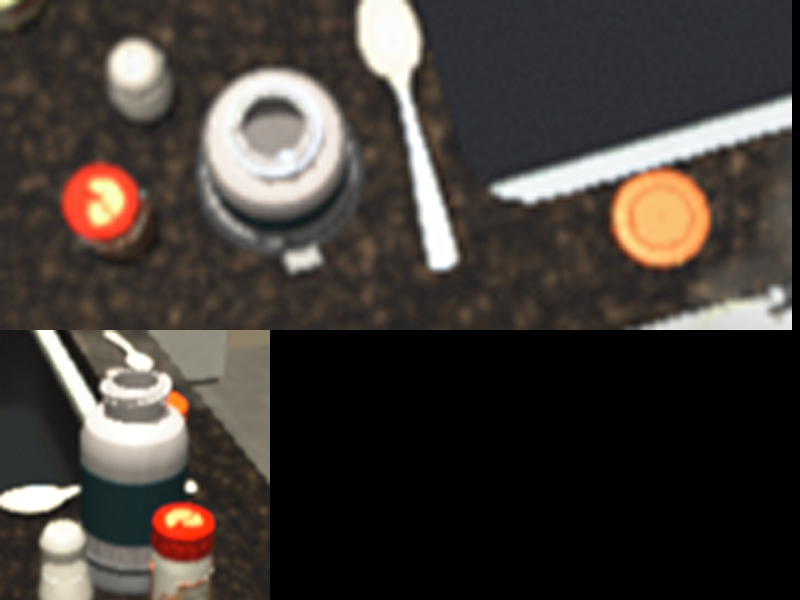

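The crop shows the lid at about (320,214) beside the sink rim, with the neck upright at about (232,194). I'll grasp with the fingers closing parallel to the sink edge.

```bash
cat >> h.py <<'E'
from scipy.spatial.transform import Rotation as Ro
def rel(pos,yaw,p0=None,r0=None):
    s=ctrl.read_state(); p0=s["tcp_pos"] if p0 is None else p0; r0=s["ee_rot"] if r0 is None else r0
    A=Ro.from_euler("xyz",r0); B=Ro.from_euler("xyz",[np.pi,0,yaw])
    return np.round(A.inv().apply(np.array(pos)-p0)*100,2), np.round((A.inv()*B).as_rotvec(degrees=True),2)
E
python3 - <<'E'
from h import *
T=np.load("top0.npz");C=cloud("top",T["d"]).reshape(-1,3)
for c in((.486,.293),(.45,.045)):
    r=np.hypot(C[:,0]-c[0],C[:,1]-c[1]);
    for lo,hi in((.06,.15),(.15,.2),(.2,.3)):
        q=C[(r<hi)&(r>lo)&(C[:,2]<1.1)]; k=q[:,2].argmax(); print(c,lo,q[k])
c=np.array((320.1,214.));print("lid",plane("top",c,.00925))
# sink rim height near lid
q=cloud("top",T["d"])[195:206,295:318].reshape(-1,3);print(np.percentile(q[:,2],[1,50,99]))
print(rel((.41,.30,.27),2.92)); print(rel((.45,.0445,.15),3.39))
E
```

```text
(0.486, 0.293) 0.06 [0.55168625 0.42640485 0.8493517 ]
(0.486, 0.293) 0.15 [0.53910896 0.4774715  0.86849304]
(0.486, 0.293) 0.2 [0.53609997 0.48716796 0.85226668]
(0.45, 0.045) 0.06 [ 0.47164292 -0.10210785  0.01610325]
(0.45, 0.045) 0.15 [0.61596896 0.15328583 0.75125055]
(0.45, 0.045) 0.2 [0.57458663 0.31337287 0.81405365]
lid [[0.45033429 0.04459893 0.00925   ]]
[-0.22227059 -0.21237742  0.01870365]
(array([-33.43, -29.21,  -6.48]), array([-0.07,  0.01,  0.04]))
(array([-42.93, -53.25,   5.55]), array([-7.000e-02, -1.000e-02, -2.688e+01]))
```

Call:
{"method": "carry_out", "body": {
  "series": [
    {"travel": [-33.4,-29.2,-6.5],"turn": [0,0,-10],"grip": -1},
    {"travel": [-33.4,-29.2,-6.5],"turn": [0,0,-10],"grip": -1},
    {"travel": [-33.4,-29.2,-6.5],"turn": [0,0,-10],"grip": -1},
    {"travel": [-33.4,-29.2,-6.5],"turn": [0,0,-10],"grip": -1},
    {"travel": [-33.4,-29.2,-6.5],"turn": [0,0,-10],"grip": -1},
    {"travel": [-33.4,-29.2,-6.5],"turn": [0,0,-10],"grip": -1},
    {"travel": [-33.4,-29.2,-6.5],"turn": [0,0,-10],"grip": -1},
    {"travel": [-33.4,-29.2,-6.5],"turn": [0,0,-10],"grip": -1},
    {"travel": [-33.4,-29.2,-6.5],"turn": [0,0,-10],"grip": -1},
    {"travel": [-33.4,-29.2,-6.5],"turn": [0,0,-10],"grip": -1},
    {"travel": [-42.9,-53.3,0],"turn": [0,0,-26.9],"grip": -1},
    {"travel": [-42.9,-53.3,0],"turn": [0,0,-26.9],"grip": -1},
    {"travel": [-42.9,-53.3,0],"turn": [0,0,-26.9],"grip": -1},
    {"travel": [-42.9,-53.3,0],"turn": [0,0,-26.9],"grip": -1},
    {"travel": [-42.9,-53.3,0],"turn": [0,0,-26.9],"grip": -1},
    {"travel": [-42.9,-53.3,5.5],"turn": [0,0,-26.9],"grip": -1},
    {"travel": [-42.9,-53.3,5.5],"turn": [0,0,-26.9],"grip": -1},
    {"travel": [-42.9,-53.3,5.5],"turn": [0,0,-26.9],"grip": -1},
    {"travel": [-42.9,-53.3,5.5],"turn": [0,0,-26.9],"grip": -1},
    {"travel": [-42.9,-53.3,5.5],"turn": [0,0,-26.9],"grip": -1}
  ]
}}

```text
clock: 2.1
tcp_pos: [0.4503, 0.0455, 0.1515]
ee_rot: [3.141, 0.001, -2.892]
wrist_force: [-0.1, 0.0, 0.4]
gripper_width: 0.998
grip_force: 0.0
```

```bash
python3 - <<'E'
from h import *
s=ctrl.read_state();print(s["clock"],s["q"].round(2),s["tcp_pos"],s["ee_rot"],s["wrist_force"]);print(rel((.4503,.0446,.0035),3.39))
E
```

```text
2.1 [-0.69  0.12  0.48  2.17 -0.08  0.87  1.66] [0.45028487 0.04551658 0.15150415] [ 3.14128006e+00  1.40994727e-03 -2.89181854e+00] [-0.1047775   0.02206391  0.37403355]
(array([ 0.04, -0.09, 14.8 ]), array([0.02, 0.08, 0.08]))
```

Call:
{"method": "carry_out", "body": {
  "force": 25,
  "series": [
    {"travel": [0,-0.1,4],"turn": [0,0,0],"grip": -1},
    {"travel": [0,-0.1,8],"turn": [0,0,0],"grip": -1},
    {"travel": [0,-0.1,12],"turn": [0,0,0],"grip": -1},
    {"travel": [0,-0.1,14],"turn": [0,0,0],"grip": -1},
    {"travel": [0,-0.1,14.8],"turn": [0,0,0],"grip": -1},
    {"travel": [0,-0.1,14.8],"turn": [0,0,0],"grip": -1},
    {"travel": [0,-0.1,14.8],"turn": [0,0,0],"grip": 1},
    {"travel": [0,-0.1,14.8],"turn": [0,0,0],"grip": 1},
    {"travel": [0,-0.1,14.8],"turn": [0,0,0],"grip": 1},
    {"travel": [0,-0.1,14.8],"turn": [0,0,0],"grip": 1},
    {"travel": [0,-0.1,14.8],"turn": [0,0,0],"grip": 1},
    {"travel": [0,-0.1,14.8],"turn": [0,0,0],"grip": 1},
    {"travel": [0,-0.1,14.8],"turn": [0,0,0],"grip": 1},
    {"travel": [0,-0.1,14.8],"turn": [0,0,0],"grip": 1}
  ]
}}

```text
clock: 3.5
tcp_pos: [0.4503, 0.0438, 0.0029]
ee_rot: [3.141, 0.001, -2.893]
wrist_force: [-1.7, 1.1, 9.1]
gripper_width: 0.657
grip_force: 25.0
```

```bash
python3 - <<'E'
from h import *
s=ctrl.read_state();print(s["tcp_pos"],s["ee_rot"],s["q"].round(2));print(rel((.4859,.294,.21),s["ee_rot"][2]))
E
```

```text
[0.45025828 0.04380053 0.00285352] [ 3.14130992e+00  6.56059676e-04 -2.89296027e+00] [-0.56  0.41  0.38  2.27 -0.31  0.51  1.88]
(array([ -9.63,  23.38, -20.7 ]), array([0.02, 0.04, 0.  ]))
```

Call:
{"method": "carry_out", "body": {
  "series": [
    {"travel": [0,0,-1],"turn": [0,0,0],"grip": 1},
    {"travel": [0,0,-4],"turn": [0,0,0],"grip": 1},
    {"travel": [0,0,-9],"turn": [0,0,0],"grip": 1},
    {"travel": [0,0,-14],"turn": [0,0,0],"grip": 1},
    {"travel": [0,0,-19],"turn": [0,0,0],"grip": 1},
    {"travel": [0,0,-22],"turn": [0,0,0],"grip": 1},
    {"travel": [0,0,-22],"turn": [0,0,0],"grip": 1}
  ]
}}

```text
clock: 4.2
tcp_pos: [0.4517, 0.0438, 0.2267]
ee_rot: [3.14, 0.007, -2.893]
wrist_force: [-0.5, -0.7, -1.1]
gripper_width: 0.66
grip_force: 25.0
```

Call:
{"method": "carry_out", "body": {
  "series": [
    {"travel": [-1.0,2.4,0],"turn": [0,0,0],"grip": 1},
    {"travel": [-2.6,6.4,0],"turn": [0,0,-7],"grip": 1},
    {"travel": [-4.4,10.7,0],"turn": [0,0,-14],"grip": 1},
    {"travel": [-6.2,15.0,0],"turn": [0,0,-21],"grip": 1},
    {"travel": [-8,19.4,0],"turn": [0,0,-28],"grip": 1},
    {"travel": [-9,21.9,0],"turn": [0,0,-35],"grip": 1},
    {"travel": [-9.6,23.4,0],"turn": [0,0,-42],"grip": 1},
    {"travel": [-9.6,23.4,0],"turn": [0,0,-48],"grip": 1},
    {"travel": [-9.6,23.4,0],"turn": [0,0,-54],"grip": 1},
    {"travel": [-9.6,23.4,0],"turn": [0,0,-60],"grip": 1},
    {"travel": [-9.6,23.4,0],"turn": [0,0,-60],"grip": 1},
    {"travel": [-9.6,23.4,0],"turn": [0,0,-60],"grip": 1},
    {"travel": [-9.6,23.4,0],"turn": [0,0,-60],"grip": 1}
  ]
}}

```text
clock: 5.5
tcp_pos: [0.4853, 0.2937, 0.2222]
ee_rot: [3.141, -0.0, -1.849]
wrist_force: [0.2, -0.7, -1.1]
gripper_width: 0.661
grip_force: 25.0
```

```bash
python3 - <<'E'
from h import *
s=ctrl.read_state();print(s["clock"],s["tcp_pos"],s["ee_rot"],s["q"].round(2),s["wrist_force"],s["ft_torque"])
o=[]
for n in("side","top"):
    p,d=cams.snapshot(n); np.savez(f"{n}1.npz",p=p,d=d)
    y,x=((110,205) if n=="side" else (150,170)); o.append(cv2.resize(p[y:y+120,x:x+100],None,fx=4,fy=4.8,interpolation=cv2.INTER_CUBIC))
cv2.imwrite("pics/b.png",np.hstack(o))
E
```

```text
5.5 [0.48529183 0.29373197 0.22223518] [ 3.14140490e+00 -4.74295370e-04 -1.84862118e+00] [-0.88  0.24  0.26  1.84 -0.07  1.07  2.27] [ 0.19405774 -0.74568207 -1.0680786 ] [0.0550563  0.031305   0.03976712]
```

View pics/b.png

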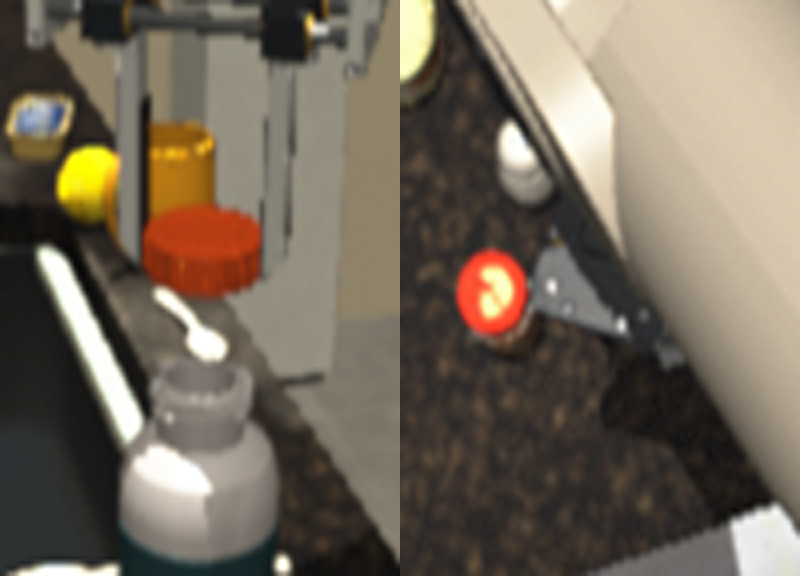

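The side view shows the lid held level at about (256,164), right above the neck at about (255,190). Next I'll check the alignment numerically.

```bash
python3 - <<'E'
from h import *
S=np.load("side1.npz");p,d=S["p"],S["d"];hsv=cv2.cvtColor(p,cv2.COLOR_BGR2HSV)
m=((hsv[...,0]<13)|(hsv[...,0]>175))&(hsv[...,1]>150)&(hsv[...,2]>60)
m[:150]=0;m[175:]=0;m[:,:238]=0;m[:,275:]=0
m&=(d<.95)
vu=np.argwhere(m);print(vu.min(0),vu.max(0),vu.mean(0),len(vu))
C=cloud("side",d);P=C[m];print("lid",P.min(0),P.max(0),np.percentile(P,[2,50,98],axis=0))
f,cx,cy,R,t=K("side");o=-R.T@t
mid=(vu.min(0)+vu.max(0))[::-1]/2
print("ray lid_mid",plane("side",mid,.2193+.00925))
t5=P[P[:,2]>np.percentile(P[:,2],98)-.004];print("top",t5.mean(0),t5.min(0),t5.max(0))
# neck columns by depth per row
for v in range(185,203):
    row=C[v,225:285];k=np.flatnonzero((row[:,2]>.14)&(row[:,2]<.18)&(d[v,225:285]<.95)&(abs(row[:,1]-.294)<.04))
    if len(k):print(v,225+k.min(),225+k.max(),225+(k.min()+k.max())/2,row[k][:,1].min().round(3),row[k][:,1].max().round(3))
q=np.array([[256.4,190]]);print(plane("side",q,.168))
E
```

```text
[152 240] [170 269] [161.55627706 255.13203463] 462
lid [0.4576736  0.26510112 0.21848651] [0.52283496 0.9963622  0.51504326] [[0.45878606 0.2711668  0.22011434]
 [0.48686528 0.31032815 0.2353379 ]
 [0.51509582 0.32370671 0.23767477]]
ray lid_mid [[0.48735666 0.2940303  0.22855   ]]
top [0.48627506 0.3004112  0.23736787] [0.4576736  0.26510112 0.23368084] [0.52283496 0.9963622  0.51504326]
185 245 262 253.5 0.273 0.281
186 244 266 255.0 0.274 0.286
187 245 266 255.5 0.273 0.291
188 244 267 255.5 0.273 0.296
189 243 267 255.0 0.274 0.302
190 242 267 254.5 0.274 0.307
191 242 267 254.5 0.275 0.312
192 243 267 255.0 0.304 0.316
193 244 267 255.5 0.302 0.317
194 243 267 255.0 0.301 0.323
195 243 266 254.5 0.306 0.324
196 244 265 254.5 0.308 0.32
197 244 265 254.5 0.301 0.322
198 243 267 255.0 0.29 0.319
199 243 266 254.5 0.294 0.319
200 244 266 255.0 0.299 0.32
201 243 265 254.0 0.304 0.32
202 244 264 254.0 0.308 0.319
[[0.48268102 0.30641654 0.168     ]]
```

Call:
{"method": "carry_out", "body": {
  "series": [
    {"travel": [0,0,1],"turn": [0,0,-6],"grip": 1},
    {"travel": [0,0,2],"turn": [0,0,-12],"grip": 1},
    {"travel": [0,0,3],"turn": [0,0,-18],"grip": 1},
    {"travel": [0,0,4],"turn": [0,0,-18],"grip": 1},
    {"travel": [0,0,4.8],"turn": [0,0,-18],"grip": 1},
    {"travel": [0,0,4.8],"turn": [0,0,-18],"grip": 1},
    {"travel": [0,0,4.8],"turn": [0,0,-18],"grip": 1}
  ]
}}

```text
clock: 6.3
tcp_pos: [0.4854, 0.294, 0.1745]
ee_rot: [3.142, -0.0, -1.533]
wrist_force: [-0.0, 0.5, -1.1]
gripper_width: 0.662
grip_force: 25.0
```

```bash
cat > st.py <<'E'
from h import *
s=ctrl.read_state();print(s["clock"],s["tcp_pos"].round(4),s["ee_rot"].round(3),s["q"].round(2),s["wrist_force"].round(1),s["ft_torque"].round(3))
E
python3 st.py
```

```text
6.3 [0.4854 0.294  0.1745] [ 3.142 -0.    -1.533] [-0.83  0.28  0.21  1.89 -0.07  0.97  2.59] [-0.   0.5 -1.1] [0.1   0.057 0.028]
```

Not touching yet, so I'll lower it in small steps.

Call:
{"method": "carry_out", "body": {
  "series": [
    {"travel": [0,0,0.1],"turn": [0,0,0],"grip": 1},
    {"travel": [0,0,0.2],"turn": [0,0,0],"grip": 1},
    {"travel": [0,0,0.3],"turn": [0,0,0],"grip": 1},
    {"travel": [0,0,0.4],"turn": [0,0,0],"grip": 1},
    {"travel": [0,0,0.4],"turn": [0,0,0],"grip": 1}
  ]
}}

```text
clock: 6.8
tcp_pos: [0.4853, 0.294, 0.1704]
ee_rot: [3.141, -0.0, -1.532]
wrist_force: [0.2, -0.1, -0.2]
gripper_width: 0.66
grip_force: 25.0
```

Call:
{"method": "carry_out", "body": {
  "series": [
    {"travel": [0,0,0.05],"turn": [0,0,0],"grip": 1},
    {"travel": [0,0,0.1],"turn": [0,0,0],"grip": 1},
    {"travel": [0,0,0.1],"turn": [0,0,0],"grip": 1}
  ]
}}

```text
clock: 7.1
tcp_pos: [0.4854, 0.294, 0.1694]
ee_rot: [3.142, -0.0, -1.532]
wrist_force: [0.5, -0.2, -0.1]
gripper_width: 0.66
grip_force: 25.0
```

Call:
{"method": "carry_out", "body": {
  "series": [
    {"travel": [0,0,0.05],"turn": [0,0,0],"grip": 1},
    {"travel": [0,0,0.1],"turn": [0,0,0],"grip": 1},
    {"travel": [0,0,0.1],"turn": [0,0,0],"grip": 1}
  ]
}}

```text
clock: 7.4
tcp_pos: [0.4853, 0.294, 0.1684]
ee_rot: [3.141, -0.0, -1.532]
wrist_force: [-0.6, 0.6, 0.5]
gripper_width: 0.659
grip_force: 25.0
```

Call:
{"method": "carry_out", "body": {
  "series": [
    {"travel": [0,0,0.05],"turn": [0,0,0],"grip": 1},
    {"travel": [0,0,0.1],"turn": [0,0,0],"grip": 1},
    {"travel": [0,0,0.1],"turn": [0,0,0],"grip": 1}
  ]
}}

```text
clock: 7.7
tcp_pos: [0.4854, 0.294, 0.1674]
ee_rot: [3.142, -0.0, -1.532]
wrist_force: [0.0, 0.8, -0.2]
gripper_width: 0.663
grip_force: 25.0
```

Call:
{"method": "carry_out", "body": {
  "series": [
    {"travel": [0,0,0.05],"turn": [0,0,0],"grip": 1},
    {"travel": [0,0,0.1],"turn": [0,0,0],"grip": 1},
    {"travel": [0,0,0.1],"turn": [0,0,0],"grip": 1}
  ]
}}

```text
clock: 8.0
tcp_pos: [0.4854, 0.2941, 0.1665]
ee_rot: [-3.142, 0.0, -1.532]
wrist_force: [0.5, 0.1, 0.3]
gripper_width: 0.661
grip_force: 25.0
```

Call:
{"method": "carry_out", "body": {
  "series": [
    {"travel": [0,0,0.05],"turn": [0,0,0],"grip": 1},
    {"travel": [0,0,0.05],"turn": [0,0,0],"grip": 1},
    {"travel": [0,0,0.05],"turn": [0,0,0],"grip": 1}
  ]
}}

```text
clock: 8.3
tcp_pos: [0.4854, 0.2941, 0.166]
ee_rot: [-3.142, 0.0, -1.531]
wrist_force: [0.7, 0.5, 0.5]
gripper_width: 0.66
grip_force: 25.0
```

Call:
{"method": "carry_out", "body": {
  "series": [
    {"travel": [0,0,0.05],"turn": [0,0,0],"grip": 1},
    {"travel": [0,0,0.05],"turn": [0,0,0],"grip": 1}
  ]
}}

```text
clock: 8.5
tcp_pos: [0.4854, 0.2941, 0.1655]
ee_rot: [-3.142, 0.0, -1.532]
wrist_force: [0.3, 0.6, 0.4]
gripper_width: 0.658
grip_force: 25.0
```

Call:
{"method": "carry_out", "body": {
  "series": [
    {"travel": [0,0,0.05],"turn": [0,0,0],"grip": 1},
    {"travel": [0,0,0.05],"turn": [0,0,0],"grip": 1}
  ]
}}

```text
clock: 8.7
tcp_pos: [0.4854, 0.2941, 0.165]
ee_rot: [-3.141, 0.0, -1.532]
wrist_force: [-0.1, 1.9, 0.8]
gripper_width: 0.658
grip_force: 25.0
```

Call:
{"method": "carry_out", "body": {
  "series": [
    {"travel": [0,0,0.05],"turn": [0,0,0],"grip": 1},
    {"travel": [0,0,0.05],"turn": [0,0,0],"grip": 1}
  ]
}}

```text
clock: 8.9
tcp_pos: [0.4854, 0.2942, 0.1645]
ee_rot: [-3.141, 0.0, -1.532]
wrist_force: [0.2, 2.9, 1.9]
gripper_width: 0.659
grip_force: 25.0
```

Call:
{"method": "carry_out", "body": {
  "series": [
    {"travel": [-0.05,0,0],"turn": [0,0,0],"grip": 1},
    {"travel": [-0.1,0,0],"turn": [0,0,0],"grip": 1},
    {"travel": [-0.1,0,0],"turn": [0,0,0],"grip": 1}
  ]
}}

```text
clock: 9.2
tcp_pos: [0.4852, 0.2949, 0.1643]
ee_rot: [3.141, -0.0, -1.532]
wrist_force: [0.9, 0.9, -1.1]
gripper_width: 0.663
grip_force: 25.0
```

Call:
{"method": "carry_out", "body": {
  "series": [
    {"travel": [0,0,0.03],"turn": [0,0,0],"grip": 1},
    {"travel": [0,0,0.03],"turn": [0,0,0],"grip": 1}
  ]
}}

```text
clock: 9.4
tcp_pos: [0.4853, 0.2949, 0.1641]
ee_rot: [3.141, -0.0, -1.532]
wrist_force: [0.2, 1.8, 0.4]
gripper_width: 0.661
grip_force: 25.0
```

Call:
{"method": "carry_out", "body": {
  "series": [
    {"travel": [-0.08,0,0],"turn": [0,0,0],"grip": 1},
    {"travel": [-0.08,0,0.03],"turn": [0,0,0],"grip": 1},
    {"travel": [-0.08,0,0.03],"turn": [0,0,0],"grip": 1}
  ]
}}

```text
clock: 9.7
tcp_pos: [0.4852, 0.2956, 0.1637]
ee_rot: [3.141, -0.0, -1.532]
wrist_force: [-1.0, 0.6, -0.9]
gripper_width: 0.66
grip_force: 25.0
```

Call:
{"method": "carry_out", "body": {
  "series": [
    {"travel": [0,0,0.03],"turn": [0,0,0],"grip": 1},
    {"travel": [0,0,0.03],"turn": [0,0,0],"grip": 1}
  ]
}}

```text
clock: 9.9
tcp_pos: [0.4853, 0.2957, 0.1635]
ee_rot: [3.141, -0.0, -1.532]
wrist_force: [0.1, -1.3, 0.9]
gripper_width: 0.661
grip_force: 25.0
```

Call:
{"method": "carry_out", "body": {
  "series": [
    {"travel": [0,0,0.03],"turn": [0,0,0],"grip": 1},
    {"travel": [0,0,0.03],"turn": [0,0,0],"grip": 1}
  ]
}}

```text
clock: 10.1
tcp_pos: [0.4853, 0.2957, 0.1634]
ee_rot: [3.142, -0.0, -1.532]
wrist_force: [-0.9, -1.2, 3.3]
gripper_width: 0.656
grip_force: 25.0
```

Call:
{"method": "carry_out", "body": {
  "series": [
    {"travel": [0.03,0,-0.01],"turn": [0,0,4],"grip": 1},
    {"travel": [0.03,0,-0.01],"turn": [0,0,8],"grip": 1},
    {"travel": [0.03,0,-0.01],"turn": [0,0,12],"grip": 1},
    {"travel": [0.03,0,-0.01],"turn": [0,0,16],"grip": 1},
    {"travel": [0.03,0,-0.01],"turn": [0,0,16],"grip": 1}
  ]
}}

```text
clock: 10.6
tcp_pos: [0.4852, 0.2955, 0.1633]
ee_rot: [3.142, -0.0, -1.812]
wrist_force: [0.2, -0.2, 0.5]
gripper_width: 0.659
grip_force: 25.0
```

```bash
python3 st.py
```

```text
10.6 [0.4852 0.2955 0.1633] [ 3.142 -0.    -1.812] [-0.87  0.3   0.25  1.9  -0.09  0.95  2.33] [ 0.2 -0.2  0.5] [0.076 0.094 0.018]
```

Call:
{"method": "carry_out", "body": {
  "series": [
    {"travel": [0,0,0.01],"turn": [0,0,4],"grip": 1},
    {"travel": [0,0,0.02],"turn": [0,0,8],"grip": 1},
    {"travel": [0,0,0.03],"turn": [0,0,12],"grip": 1},
    {"travel": [0,0,0.04],"turn": [0,0,16],"grip": 1},
    {"travel": [0,0,0.04],"turn": [0,0,16],"grip": 1}
  ]
}}

```text
clock: 11.1
tcp_pos: [0.4854, 0.2956, 0.1629]
ee_rot: [-3.141, 0.0, -2.089]
wrist_force: [0.6, 0.7, -0.7]
gripper_width: 0.658
grip_force: 25.0
```

```bash
python3 st.py
```

```text
11.1 [0.4854 0.2956 0.1629] [-3.141  0.    -2.089] [-0.91  0.3   0.31  1.91 -0.11  0.95  2.07] [ 0.6  0.7 -0.7] [ 0.091 -0.136 -0.005]
```

Call:
{"method": "carry_out", "body": {
  "series": [
    {"travel": [0,0,0.03],"turn": [0,0,6],"grip": 1},
    {"travel": [0,0,0.06],"turn": [0,0,12],"grip": 1},
    {"travel": [0,0,0.09],"turn": [0,0,18],"grip": 1},
    {"travel": [0,0,0.09],"turn": [0,0,18],"grip": 1}
  ]
}}

```text
clock: 11.5
tcp_pos: [0.4855, 0.2954, 0.162]
ee_rot: [-3.141, 0.0, -2.403]
wrist_force: [2.7, -0.8, -0.9]
gripper_width: 0.659
grip_force: 25.0
```

```bash
python3 st.py
```

```text
11.5 [0.4855 0.2954 0.162 ] [-3.141  0.    -2.403] [-0.96  0.31  0.37  1.91 -0.13  0.95  1.78] [ 2.7 -0.8 -0.9] [-0.134 -0.493 -0.014]
```

Call:
{"method": "carry_out", "body": {
  "series": [
    {"travel": [-0.02,-0.06,0.01],"turn": [0,0,0],"grip": 1},
    {"travel": [-0.02,-0.07,0.04],"turn": [0,0,6],"grip": 1},
    {"travel": [-0.02,-0.08,0.07],"turn": [0,0,12],"grip": 1},
    {"travel": [-0.02,-0.09,0.1],"turn": [0,0,18],"grip": 1},
    {"travel": [-0.02,-0.09,0.1],"turn": [0,0,18],"grip": 1}
  ]
}}

```text
clock: 12.0
tcp_pos: [0.4861, 0.295, 0.161]
ee_rot: [-3.141, -0.0, -2.717]
wrist_force: [1.1, -0.9, -1.3]
gripper_width: 0.66
grip_force: 25.0
```

```bash
python3 st.py
```

```text
12.0 [0.4861 0.295  0.161 ] [-3.141 -0.    -2.717] [-1.01  0.32  0.43  1.91 -0.16  0.95  1.49] [ 1.1 -0.9 -1.3] [-0.135 -0.321 -0.058]
```

Call:
{"method": "carry_out", "body": {
  "series": [
    {"travel": [0,-0.01,0.05],"turn": [0,0,6],"grip": 1},
    {"travel": [0,-0.03,0.1],"turn": [0,0,12],"grip": 1},
    {"travel": [0,-0.04,0.14],"turn": [0,0,18],"grip": 1},
    {"travel": [0,-0.04,0.14],"turn": [0,0,18],"grip": 1}
  ]
}}

```text
clock: 12.4
tcp_pos: [0.4863, 0.2945, 0.1597]
ee_rot: [-3.141, 0.0, -3.029]
wrist_force: [0.6, -1.1, -2.2]
gripper_width: 0.66
grip_force: 25.0
```

```bash
python3 st.py
```

```text
12.4 [0.4863 0.2945 0.1597] [-3.141  0.    -3.029] [-1.06  0.33  0.49  1.92 -0.19  0.94  1.21] [ 0.6 -1.1 -2.2] [-0.278 -0.431 -0.005]
```

Call:
{"method": "carry_out", "body": {
  "series": [
    {"travel": [0,-0.01,0.05],"turn": [0,0,6],"grip": 1},
    {"travel": [0,-0.02,0.09],"turn": [0,0,12],"grip": 1},
    {"travel": [0,-0.03,0.12],"turn": [0,0,18],"grip": 1},
    {"travel": [0,-0.03,0.12],"turn": [0,0,18],"grip": 1}
  ]
}}

```text
clock: 12.8
tcp_pos: [0.4864, 0.2941, 0.1585]
ee_rot: [-3.141, 0.0, 2.941]
wrist_force: [1.7, -2.6, 0.6]
gripper_width: 0.658
grip_force: 25.0
```

```bash
python3 st.py
```

```text
12.8 [0.4864 0.2941 0.1585] [-3.141  0.     2.941] [-1.11  0.34  0.56  1.92 -0.22  0.94  0.92] [ 1.7 -2.6  0.6] [-0.537 -0.406 -0.036]
```

Call:
{"method": "carry_out", "body": {
  "series": [
    {"travel": [-0.05,-0.05,0.01],"turn": [0,0,0],"grip": 1},
    {"travel": [-0.05,-0.06,0.03],"turn": [0,0,6],"grip": 1},
    {"travel": [-0.05,-0.07,0.06],"turn": [0,0,12],"grip": 1},
    {"travel": [-0.05,-0.07,0.06],"turn": [0,0,12],"grip": 1}
  ]
}}

```text
clock: 13.2
tcp_pos: [0.4864, 0.2936, 0.1578]
ee_rot: [-3.141, -0.0, 2.73]
wrist_force: [-0.6, -0.8, -0.8]
gripper_width: 0.659
grip_force: 25.0
```

```bash
python3 st.py
```

```text
13.2 [0.4864 0.2936 0.1578] [-3.141 -0.     2.73 ] [-1.14  0.34  0.6   1.92 -0.24  0.94  0.73] [-0.6 -0.8 -0.8] [-0.063 -0.035 -0.038]
```

Call:
{"method": "carry_out", "body": {
  "series": [
    {"travel": [0,-0.01,0.03],"turn": [0,0,6],"grip": 1},
    {"travel": [0,-0.02,0.06],"turn": [0,0,12],"grip": 1},
    {"travel": [0,-0.02,0.06],"turn": [0,0,12],"grip": 1}
  ]
}}

```text
clock: 13.5
tcp_pos: [0.4867, 0.2937, 0.1577]
ee_rot: [3.141, -0.0, 2.521]
wrist_force: [-0.6, -0.4, 6.2]
gripper_width: 0.659
grip_force: 25.0
```

```bash
python3 st.py
```

```text
13.5 [0.4867 0.2937 0.1577] [ 3.141 -0.     2.521] [-1.18  0.35  0.65  1.93 -0.26  0.95  0.55] [-0.6 -0.4  6.2] [-0.109 -0.012 -0.033]
```

Call:
{"method": "carry_out", "body": {
  "series": [
    {"travel": [0,-0.01,-0.04],"turn": [0,0,5],"grip": 1},
    {"travel": [0,-0.02,-0.04],"turn": [0,0,10],"grip": 1},
    {"travel": [0,-0.02,-0.04],"turn": [0,0,10],"grip": 1}
  ]
}}

```text
clock: 13.8
tcp_pos: [0.4864, 0.2933, 0.1577]
ee_rot: [-3.142, -0.0, 2.347]
wrist_force: [0.3, -0.4, 2.8]
gripper_width: 0.662
grip_force: 25.0
```

```bash
python3 st.py
```

```text
13.8 [0.4864 0.2933 0.1577] [-3.142 -0.     2.347] [-1.21  0.36  0.69  1.93 -0.28  0.95  0.39] [ 0.3 -0.4  2.8] [-0.065 -0.042 -0.057]
```

Call:
{"method": "carry_out", "body": {
  "series": [
    {"travel": [0,-0.01,-0.01],"turn": [0,0,5],"grip": 1},
    {"travel": [0,-0.02,-0.01],"turn": [0,0,10],"grip": 1},
    {"travel": [0,-0.02,-0.01],"turn": [0,0,10],"grip": 1}
  ]
}}

```text
clock: 14.1
tcp_pos: [0.4863, 0.2931, 0.1577]
ee_rot: [-3.142, 0.0, 2.173]
wrist_force: [0.5, -1.0, -0.1]
gripper_width: 0.66
grip_force: 25.0
```

```bash
python3 st.py
```

```text
14.1 [0.4863 0.2931 0.1577] [-3.142  0.     2.173] [-1.24  0.37  0.73  1.93 -0.3   0.95  0.24] [ 0.5 -1.  -0.1] [ 0.047 -0.419 -0.375]
```

Torque has risen to 0.38 Nm with no further sinking, at the expected home height: the lid is threaded home. I'll release it and retreat.

Call:
{"method": "carry_out", "body": {
  "series": [
    {"travel": [0,0,0],"turn": [0,0,-1],"grip": -1},
    {"travel": [0,0,0],"turn": [0,0,-1],"grip": -1},
    {"travel": [0,0,0],"turn": [0,0,-1],"grip": -1},
    {"travel": [0,0,0],"turn": [0,0,-1],"grip": -1},
    {"travel": [0,0,0],"turn": [0,0,-1],"grip": -1},
    {"travel": [0,0,0],"turn": [0,0,-1],"grip": -1},
    {"travel": [0,0,-2],"turn": [0,0,-1],"grip": -1},
    {"travel": [0,0,-6],"turn": [0,0,-1],"grip": -1},
    {"travel": [0,0,-10],"turn": [0,0,-1],"grip": -1},
    {"travel": [0,0,-15],"turn": [0,0,-1],"grip": -1},
    {"travel": [0,0,-15],"turn": [0,0,-1],"grip": -1},
    {"travel": [0,0,-15],"turn": [0,0,-1],"grip": -1}
  ]
}}

```text
clock: 15.3
tcp_pos: [0.4865, 0.2934, 0.3086]
ee_rot: [3.14, -0.001, 2.187]
wrist_force: [-0.9, -0.3, -0.9]
gripper_width: 0.998
grip_force: 0.0
```

```bash
python3 - <<'E'
from h import *
S0=np.load("side0.npz")["p"]
p,d=cams.snapshot("side");C=cloud("side",d)
hsv=cv2.cvtColor(p,cv2.COLOR_BGR2HSV);m=((hsv[...,0]<13)|(hsv[...,0]>175))&(hsv[...,1]>150)&(d<.95);m[:175]=0;m[202:]=0;m[:,:235]=0;m[:,278:]=0
print(np.percentile(C[m],[3,50,97],axis=0).round(4))
t=C[m];t=t[(t[:,2]>.167)&(t[:,2]<.18)];A=np.c_[t[:,:2],np.ones(len(t))];print("tilt",np.linalg.lstsq(A,t[:,2],rcond=None)[0].round(3))
f=lambda a:cv2.resize(a[165:295,205:305],None,fx=4,fy=4,interpolation=cv2.INTER_CUBIC)
cv2.imwrite("pics/end.png",np.hstack([f(S0),f(p)]))
E
python3 st.py
```

```text
[[0.4581 0.2755 0.1552]
 [0.4848 0.3117 0.171 ]
 [0.5129 0.3258 0.1733]]
tilt [-0.004 -0.026  0.181]
15.35 [0.4859 0.2931 0.3074] [-3.141 -0.     2.187] [-1.33  0.21  0.8   1.76 -0.16  1.24  0.13] [-0.6 -0.1 -0.6] [-0.061  0.051  0.037]
```

View pics/end.png

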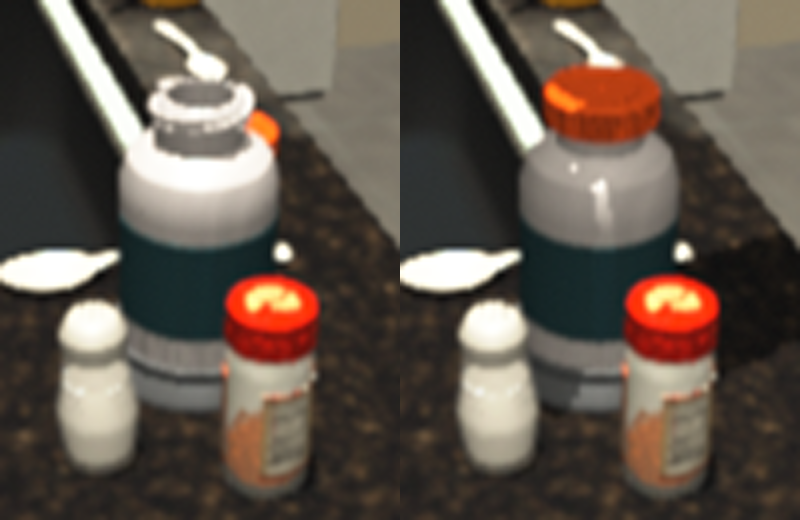

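The lid sits level on the neck at about (255,190), with its top at z ≈ 0.173 m, which is home. The salt shaker, spice jar and spoon have not moved.

```bash
python3 -c "
from plant import ctrl;print(ctrl.close_job())"
```

```text
the job is handed in; nothing more can be done
None
```

The lid is screwed fully down and level on the flask, released with the arm clear, nothing else moved, and the job was handed in at about 15 s on the robot's clock.

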